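Clamp the test bar for the pull test

TASK

Two clamp fixtures stand on the bench with their toggle clamps open. On the one that has a white test bar lying in its nest, push the clamp's handle all the way down, past its dead point, so that it stays shut by itself and the pad holds the bar. Leave the clamp of the empty fixture open and the bar in its nest.

Things in the scene. Friction and masses are not known exactly. Their poses are not given: they have to be found in the camera images.
- loaded: fixed grey plate 265 x 90 x 12 mm with a steel toggle clamp and the test bar on it. Origin: on the bench straight below the handle's pivot, which is 52 mm up; x points level towards pad and bar, z up; the plate spans x -55 to +210 mm. While open, the clamp arm stands raised on the +x side, its end up to 90 mm above the bench; it comes down with the handle, to 52 mm; the pad lands at x = 100 mm.
- loaded_handle (a joint): its handle (rad), a straight lever rising from the pivot to the -x side at (1.20 - value) rad above level: 0 open, 1.00 dead point, 1.15 stop (shut). Black grip 22 wide, 16 mm thick, 50 to 135 mm from the pivot. Stays where left; from about 0.7 the pad's spring pushes back (up to about 6 N at 100 mm from the pivot); past the dead point it pulls shut.
- test_bar: white plastic dog-bone test bar 120 mm long, 24 mm wide at the ends, 12 mm at the waist, 6 mm thick, loose in the loaded fixture's nest along its x axis, one wide end below the pad. Origin: centre of its underside, x along its length. An identical spare lies on the bench itself.
- empty_handle (a joint): handle of the clamp on the other, identical fixture, which has no bar in its nest; rad, same meaning. To be left open.
Mind the look-alikes: they are no part of the job. Leave any orange look-alike of the test_bar alone.

How it is judged:
By the outcome, as a careful person would: the job done as asked, in the order asked, and still so for the second after the job is handed in, with the robot touching nothing.
It also fails if it takes over 29 s, if anything falls off the work surface, if the arm or the gripper's body presses on something with over 40 N, if the wrist force passes 120 N, or if a joint passes its speed limit or range.

ROBOT

A 7-joint arm with a two-finger parallel gripper is mounted at the origin on the work surface. World frame = base frame: x ahead of the robot, y to its left, z up, the work surface at z = 0. Lengths are in m, angles in degrees, forces in N, time in s.
With the tool pointing down it reaches from about 0.425 to 0.875 m from the base axis. Payload 4.7 kg.
Tool frame: the origin (TCP) lies on the mounting face of the last link; the fingertips stand 182 mm ahead of it and the grasp point (between the pads) lies 164 mm ahead of it; z points along the fingers, x is the direction in which the jaws open and shut, and the axes are right-handed (so a half turn about z gives the same grasp; the last joint's range is limited). The gripper opens to 87 mm and grips with 3 to 60 N. Pads are 19 mm wide; open, the fingers measure 117 mm over their backs; the gripper's body (75 mm by 190 mm) begins 51 mm behind the grasp point.
Start: joints at [-74.88, 18.392, -4.016, 83.108, 1.295, 78.541, -3.26], TCP at [0.161, 0.63, 0.405] pointing down, gripper open.
Joint ranges: [-163.93, 163.93], [-17.29, 119.83], [-79.2, 71.16], [3.27, 140.29], [-89.18, 269.18], [5.43, 117.66], [-154.24, 154.24]. Speed limits (degrees/s): [147.25, 147.25, 180, 180, 180, 180, 180].

INTERFACE

Orientations are given as [roll, pitch, yaw] about the fixed x, y, z axes, in that order (R = Rz(yaw) Ry(pitch) Rx(roll)).
In Python, from cell import status, cams, env, outline_of, landmark_of gives the robot as it stands. The module is installed in compiled form; this text tells all that it offers.
- The arm moves only by the tool jog_arm, never from a script. Its argument "rows" is a list of rows, each a list of 7 numbers: the closure, from 0 (fully open) to 1 (shut), then the shift along the tool's x, y, z in m, then the turn, a rotation vector about the tool's x, y, z in degrees. A call has 1 to 12 rows; each row shifts and turns the commanded pose from where the row before left it, along the tool's axes as they then stand; what a row does not reach is not made up. A row lasts 1/12 s, in which the tool goes at most 41.7 mm and 7.16 degrees, less where a joint would pass 70% of its speed; a pose out of reach is approached as far as the arm can. A call with a gripper value outside its range is refused whole. The fingers move at their own pace and stop on an object; "grip_force" is the grip in N (left out, the last holds). Time passes only in rows, so rows that do not move let the fingers close. It gives the time, the measured TCP pose, the force and the opening at its end, in the units of the state.
- status.get_obs(): the state, without advancing time (a new reading comes with each control period).
- cams.read_camera(name): name is "scene" or "top" or "wrist"; returns (picture, depth): 420x560x3 uint8, red, green, blue; 420x560 float32, m along the optical axis (not along the pixel's ray), 0 where there is no reading.
- cams.camera_params(name): a dict with "vfov" (degrees; the focal length in pixels is half the picture's height over the tangent of half this angle, whatever the lens; pixels are square), "cx", "cy" (the principal point, pixels), "k1" (the pictures are not rectified: a ray, as slopes to the right and down, at radius r is drawn at 1 + k1 r^2 times it, then the intrinsics apply), "eye" and "attitude" of the camera in the world. Camera axes: x right, y up, looking along -z (the intrinsics and any distortion apply to the point x, -y, -z); pixel columns grow to the right and rows downward; lengths in m; the calibration is good to about 2 mm. A picture is of the moment at which its call begins: read the wrist's pose just before it. camera_params takes no time and is no camera call; for the wrist camera it gives the pose at the moment of the call.
- env.sign_off(): hands the job in, once; it reports no verdict.
Trained networks look in the newest picture that a camera, given by its name, has taken for a name from the list of things; names that differ only in an ending like _2 or _b are one class to them, and where a whole thing is asked for, a point or a joint stands for the part that bears it (a point fixed in the world has none). Each returns a list of dicts, best first, with "conf" (0 to 1); they miss things now and then, are a little off and sometimes report something else, mostly with a low value. They report only what shows in the picture. A call takes as long as a camera call. They do not tell look-alikes from the thing itself.
- outline_of(camera, name): "pixels" (420x560 bool, what is visible of it) and "box" ([left, top, right, bottom] in pixels, round what is visible of it).
- landmark_of(camera, name): "position" ([row, column] in pixels: a listed point, or the origin of a listed thing).
The state is a dict: "time_s": time; "qpos": joint angles; "joint_velocities": joint speeds; "effort": joint torques, N m; "tool_pos": TCP position; "tool_rot": TCP orientation; "force": force on the tool from outside, world axes, zero at the start; "wrist_torque": the same for the moment, N m; "grip_width": finger opening in m.
Only numpy, scipy, OpenCV 4.12 (cv2) and the standard library are available. Lean on these libraries where they do the work, as an engineer would, in place of code of your own. Each camera call takes 0.05 s, during which the arm holds its last target. There are 200 camera calls.

## Working session

There is one attempt and no reset: what is moved stays moved. The work goes in short steps, Python scripts to look and compute and a tool call to move; the robot and the scene stay as the last step left them, time stands still between calls to the robot, and variables do not carry over. Pictures are saved under pics/ and viewed, about 8 in all and at most 12, crops included, and the job is handed in when it is done.

Besides the shell and the picture viewer there is one more tool, called after ">>>" as name([rows], argument=value, ...), one row to a line, values as JSON. jog_arm: Moves the arm, as the interface text tells. Its arguments: {"type":"object","properties":{"rows":{"type":"array"},"grip_force":{"type":"number"}},"required":["rows"]}

```bash
mkdir -p pics; cat > h.py <<'E'
import numpy as np, cv2
from cell import status, cams, env, outline_of, landmark_of
from scipy.spatial.transform import Rotation as R
def pose(p):
    a=np.array(p['attitude'],float)
    if a.shape==(3,3): return a
    return R.from_euler('xyz',a,degrees=True).as_matrix() if a.size==3 else None
def px2w(p,rc,d):
    f=210/np.tan(np.radians(p['vfov'])/2)
    K=np.array([[f,0,p['cx']],[0,f,p['cy']],[0,0,1]])
    # distortion k1
    pts=cv2.undistortPoints(np.array([[[rc[1],rc[0]]]],float),K,np.array([p['k1'],0,0,0,0.]))[0,0]
    return np.array(p['eye'])+pose(p)@np.array([pts[0]*d,-pts[1]*d,-d])
def cloud(p,dep):
    rr,cc=np.nonzero(dep>0); f=210/np.tan(np.radians(p['vfov'])/2)
    K=np.array([[f,0,p['cx']],[0,f,p['cy']],[0,0,1]])
    u=cv2.undistortPoints(np.stack([cc,rr],1).astype(float)[:,None],K,np.array([p['k1'],0,0,0,0.]))[:,0]
    d=dep[rr,cc]; out=np.full(dep.shape+(3,),np.nan)
    out[rr,cc]=np.array(p['eye'])+np.stack([u[:,0]*d,-u[:,1]*d,-d],1)@pose(p).T
    return out
E
python3 - <<'E'
from h import *
print(status.get_obs())
for n in ['top','scene']:
    p=cams.camera_params(n);print(p)
    im,d=cams.read_camera(n);cv2.imwrite(f'pics/{n}1.png',im[:,:,::-1])
    np.savez(f'{n}1.npz',im=im,d=d)
    P=cloud(p,d)
    for t in ['loaded','test_bar','loaded_handle','empty_handle']:
        for o in outline_of(n,t)[:4]:
            w=P[o['pixels']];print(n,t,round(o['conf'],2),o['box'],np.nanmedian(w,0).round(3),np.nanmax(w[:,2]).round(3))
E
```

```text
{'time_s': 0.0, 'qpos': array([-74.87815149,  18.43835572,  -4.01557606,  83.17450682,
         1.29565428,  78.54133338,  -3.25939098]), 'joint_velocities': array([-0.05289501, -0.03647227,  0.00129745,  0.02408358, -0.00939594,
       -0.00769537, -0.01924465]), 'effort': array([ 5.95239356e-06, -4.91291428e+01, -4.04381733e-01, -3.12527275e+01,
       -6.40174979e-02,  4.36315709e-02,  1.88420381e-04]), 'tool_pos': array([0.16068504, 0.62961102, 0.40367264]), 'tool_rot': array([1.79993592e+02, 1.08915602e-01, 7.56886681e+01]), 'force': array([-1.10034686,  0.64541341,  0.21073062]), 'wrist_torque': array([-0.01107073,  0.01178738, -0.03453817]), 'grip_width': 0.0868105530310117}
{'vfov': 46.39949393133123, 'cx': 275.78999875250895, 'cy': 212.23013278175728, 'k1': -0.08456163178139767, 'eye': array([ 5.35145166e-01, -3.29390925e-04,  1.05947769e+00]), 'attitude': array([  7.24018291,  -0.73361935, -91.05811597])}
top loaded 0.89 [101.3, 157.4, 167.5, 283.5] [0.637 0.281 0.013] 0.183
top test_bar 0.73 [193.5, 182.9, 240.0, 228.1] [0.685 0.113 0.005] 0.011
top test_bar 0.68 [116.0, 167.7, 137.1, 218.9] [0.724 0.307 0.018] 0.024
top loaded_handle 0.89 [119.3, 244.9, 139.1, 284.3] [0.555 0.268 0.132] 0.183
top empty_handle 0.61 [379.4, 217.4, 405.4, 256.9] [ 0.591 -0.237  0.119] 0.182
{'vfov': 49.761607018100094, 'cx': 284.4823209025739, 'cy': 205.0577238616841, 'k1': -0.13477171786498743, 'eye': array([1.25402213, 0.03026167, 0.72973196]), 'attitude': array([42.03414203, -0.94450563, 91.92332934])}
scene loaded 0.82 [372.8, 125.9, 461.9, 285.8] [0.652 0.28  0.014] 0.181
scene test_bar 0.77 [415.9, 226.9, 446.0, 278.9] [0.72  0.308 0.019] 0.023
scene test_bar 0.71 [305.2, 223.8, 358.3, 258.7] [0.695 0.121 0.006] 0.011
scene loaded_handle 0.97 [401.0, 124.9, 415.5, 196.3] [0.559 0.27  0.125] 0.181
scene empty_handle 0.88 [150.8, 130.7, 167.7, 202.4] [ 0.593 -0.235  0.121] 0.179
```

View pics/top1.png

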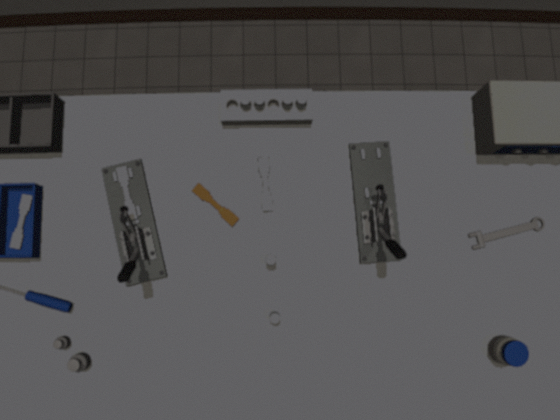

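View pics/scene1.png

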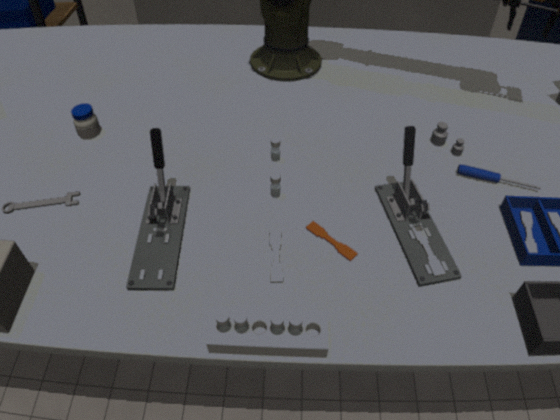

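```bash
python3 - <<'E'
from h import *
for n in ['top','scene']:
    z=np.load(n+'1.npz');p=cams.camera_params(n);P=cloud(p,z['d']);im=z['im'].astype(int)
    r=(P[...,0]>.4)&(P[...,0]<.9)&(P[...,1]>.15)&(P[...,1]<.42)
    pl=r&(abs(P[...,2]-.012)<.004)
    q=P[pl][:,:2];rect=cv2.minAreaRect(q.astype(np.float32));print(n,rect,cv2.boxPoints(rect))
    h=r&(P[...,2]>.085)&(im.max(-1)<90)&(P[...,0]<.64)
    w=P[h];
    for a in np.arange(.09,.19,.015):
        s=w[(w[:,2]>=a)&(w[:,2]<a+.015)]
        if len(s):print(a.round(3),len(s),s.mean(0).round(4),s.min(0).round(3),s.max(0).round(3))
    h=r&(P[...,2]>.03)&(im.max(-1)>=90)
    for w in sorted(P[h].tolist())[::max(1,h.sum()//12)]:print(np.round(w,3))
E
```

```text
top ((0.6125369071960449, 0.2624618709087372), (0.2151128202676773, 0.35572734475135803), 88.50405883789062) [[0.43192598 0.15958545]
 [0.7875321  0.1502988 ]
 [0.7931478  0.3653383 ]
 [0.43754172 0.37462494]]
0.09 11 [0.569  0.2704 0.0953] [0.563 0.261 0.09 ] [0.572 0.277 0.105]
0.105 31 [0.562  0.265  0.1131] [0.551 0.26  0.106] [0.567 0.277 0.12 ]
0.12 29 [0.5582 0.2664 0.1275] [0.553 0.259 0.121] [0.563 0.278 0.135]
0.135 41 [0.5515 0.2628 0.1425] [0.542 0.255 0.135] [0.557 0.277 0.15 ]
0.15 41 [0.5457 0.2622 0.1579] [0.534 0.254 0.15 ] [0.551 0.276 0.165]
0.165 114 [0.5353 0.2628 0.1748] [0.525 0.253 0.165] [0.545 0.275 0.18 ]
0.18 10 [0.535  0.2642 0.1812] [0.531 0.258 0.18 ] [0.538 0.271 0.183]
[0.585 0.294 0.063]
[0.587 0.293 0.063]
[0.593 0.296 0.061]
[0.595 0.297 0.06 ]
[0.597 0.295 0.065]
[0.604 0.299 0.061]
[0.605 0.298 0.063]
[0.62  0.303 0.059]
scene ((0.6679612994194031, 0.24055001139640808), (0.2674284875392914, 0.20355349779129028), 12.479663848876953) [[0.51541305 0.31102735]
 [0.5593996  0.11228324]
 [0.82050955 0.17007267]
 [0.776523   0.3688168 ]]
0.09 43 [0.5689 0.2715 0.097 ] [0.56  0.263 0.09 ] [0.574 0.279 0.105]
0.105 71 [0.5645 0.2696 0.1126] [0.556 0.261 0.105] [0.571 0.28  0.12 ]
0.12 78 [0.559  0.2685 0.1274] [0.551 0.259 0.12 ] [0.566 0.28  0.135]
0.135 74 [0.553  0.2677 0.1422] [0.545 0.257 0.136] [0.559 0.279 0.15 ]
0.15 81 [0.5479 0.2655 0.1574] [0.541 0.255 0.15 ] [0.553 0.278 0.165]
0.165 104 [0.5412 0.2645 0.173 ] [0.531 0.254 0.165] [0.548 0.276 0.18 ]
0.18 3 [0.5371 0.2666 0.1804] [0.535 0.262 0.18 ] [0.538 0.269 0.181]
[0.532 0.255 0.172]
[0.572 0.259 0.062]
[0.574 0.278 0.091]
[0.576 0.28  0.082]
[0.589 0.295 0.063]
[0.604 0.298 0.064]
[0.613 0.283 0.052]
[0.617 0.284 0.053]
[0.618 0.284 0.051]
[0.62  0.285 0.047]
[0.63  0.271 0.064]
[0.661 0.301 0.087]
```

Views: top – the bar lies in the left fixture (bar ≈ (127,190), handle ≈ (128,268)); the right one (375,205) has an empty nest. The orange bar at (215,205) and the blue tray bar are decoys. The fits agree on the loaded frame: pivot ≈ (0.586, 0.274), yaw ≈ 14°. This puts the pad at 100 mm and the bar at about 140 mm, matching the measured bar. I'll turn the tool to yaw 104 so tool x is lateral and tool y is fixture +x, then travel above the pivot.

>>> jog_arm([
  [1,0,0,0,0,0,-7.1],
  [1,0,0,0,0,0,-7.1],
  [1,0,0,0,0,0,-7.1],
  [1,0,0,0,0,0,-7],
  [1,-0.028,0.0204,0,0,0,0],
  [1,-0.028,0.0204,0,0,0,0],
  [1,-0.028,0.0204,0,0,0,0],
  [1,-0.028,0.0204,0,0,0,0],
  [1,-0.028,0.0204,0,0,0,0],
  [1,-0.028,0.0204,0,0,0,0],
  [1,-0.028,0.0204,0,0,0,0],
  [1,-0.028,0.0204,0,0,0,0],
], grip_force=20)

```text
time_s: 1.5
tool_pos: [0.3743, 0.4506, 0.4051]
tool_rot: [180.0, -0.0, 104.0]
force: [0.5, 0.4, -0.5]
grip_width: 0.0154
```

>>> jog_arm([
  [1,-0.028,0.0204,0,0,0,0],
  [1,-0.028,0.0204,0,0,0,0],
  [1,-0.028,0.0204,0,0,0,0],
  [1,-0.028,0.0204,0,0,0,0],
  [1,-0.028,0.0204,0,0,0,0],
  [1,-0.028,0.0204,0,0,0,0],
  [1,-0.028,0.0204,0,0,0,0],
  [1,-0.028,0.0204,0,0,0,0],
  [1,0,0,0,0,0,0],
  [1,0,0,0,0,0,0],
  [1,0,0,0,0,0,0],
])

```text
time_s: 2.42
tool_pos: [0.5855, 0.2744, 0.4046]
tool_rot: [-180.0, -0.0, 104.0]
force: [-1.1, 0.6, 1.0]
grip_width: 0.0002
```

```bash
python3 - <<'E'
from h import *
s=status.get_obs();print(s['time_s'],s['tool_pos'],s['tool_rot'],s['grip_width'],s['force'])
im,d=cams.read_camera('scene');cv2.imwrite('pics/s2.png',cv2.resize(im[80:300,300:520,::-1],None,fx=2.7,fy=2.7))
d=s['tool_pos'][:2]-[.586,.274];print('u',d@[.97,.242],'v',d@[-.242,.97])
E
```

```text
2.4167 [0.58545808 0.27443018 0.40459631] [-1.79968457e+02 -4.86433753e-02  1.03990650e+02] 0.00021111211224046443 [-1.07210496  0.59751077  0.97286028]
u -0.0004215550925645776 v 0.0005484136718154956
```

View pics/s2.png

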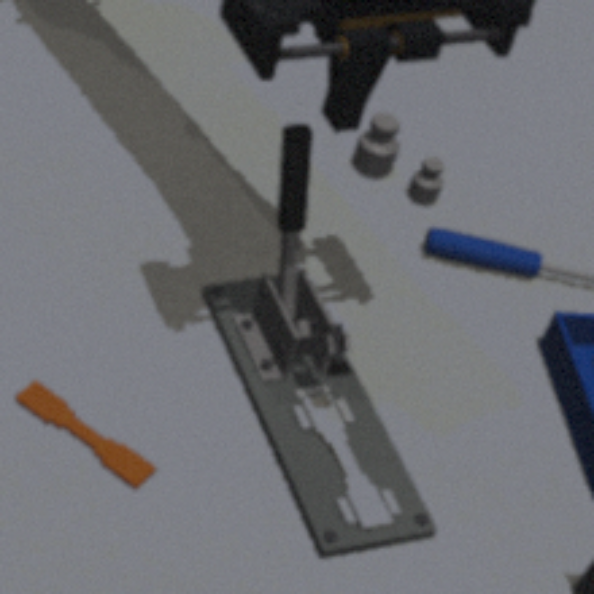

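The picture shows the closed fingers (345,125 in the crop) appearing to the right of the handle top (297,130). I'll check with depth whether that is just perspective.

```bash
python3 - <<'E'
from h import *
p=cams.camera_params('scene');im,d=cams.read_camera('scene');P=cloud(p,d)
D=P[...,:2]-[.586,.274];U=D@[.97,.242];V=D@[-.242,.97];Z=P[...,2]
for n,m in [('tips',(Z>.215)&(Z<.26)&(abs(U)<.06)&(abs(V)<.08)),('handle',(Z>.11)&(Z<.19)&(abs(U)<.09)&(abs(V)<.05)),('clamp',(Z>.075)&(Z<.1)&(U>0)&(U<.13)&(abs(V)<.05))]:
    print(n,m.sum(),[np.percentile(x[m],[3,50,97]).round(4) for x in (U,V,Z)])
E
```

```text
tips 246 [array([-0.0101,  0.0081,  0.0111]), array([-0.0087, -0.0015,  0.0132]), array([0.2256, 0.2421, 0.2588])]
handle 388 [array([-0.052 , -0.0358, -0.0206]), array([-0.0072,  0.0008,  0.0121]), array([0.1127, 0.1493, 0.1789])]
clamp 109 [array([0.067 , 0.0772, 0.0895]), array([-0.0068,  0.0008,  0.0099]), array([0.0754, 0.0832, 0.0918])]
```

Aligned laterally to within ~2 mm. Lower the tips to handle height, then start pushing along the arc.

>>> jog_arm([
  [1,0,0,0.0232,0,0,0],
  [1,0,0,0.0232,0,0,0],
  [1,0,0,0.0232,0,0,0],
  [1,0,-0.0105,0,0,0,0],
  [1,0,-0.0105,0,0,0,0],
  [1,0,-0.0098,0.004,0,0,0],
  [1,0,-0.0098,0.004,0,0,0],
  [1,0,-0.0088,0.006,0,0,0],
  [1,0,-0.0088,0.006,0,0,0],
  [1,0,-0.0073,0.0075,0,0,0],
  [1,0,-0.0073,0.0075,0,0,0],
  [1,0,0,0,0,0,0],
])

```text
time_s: 3.52
tool_pos: [0.5128, 0.2577, 0.2994]
tool_rot: [-179.9, -0.0, 104.2]
force: [-0.8, -0.1, -0.3]
grip_width: 0.0004
```

```bash
python3 - <<'E'
from h import *
s=status.get_obs();print(s['tool_pos'],s['force'])
im,d=cams.read_camera('scene');cv2.imwrite('pics/s3.png',cv2.resize(im[80:300,300:520,::-1],None,fx=2.7,fy=2.7))
E
```

```text
[0.51280615 0.25773001 0.2993604 ] [-0.80578804 -0.10000092 -0.29249159]
```

View pics/s3.png

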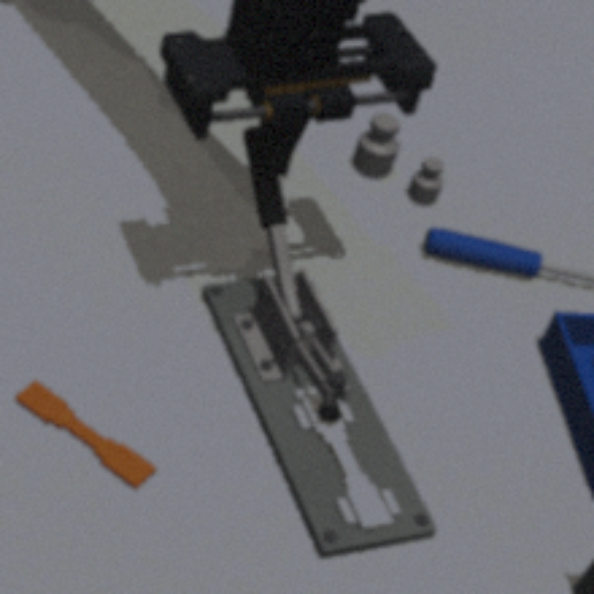

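The handle is following the fingers (grip at (270,200)) and the pad has come down over the bar end (330,410). Continue to the stop.

>>> jog_arm([
  [1,0,-0.0058,0.009,0,0,0],
  [1,0,-0.0058,0.009,0,0,0],
  [1,0,-0.0038,0.0098,0,0,0],
  [1,0,-0.0038,0.0098,0,0,0],
  [1,0,-0.0016,0.0078,0,0,0],
  [1,0,-0.0016,0.0078,0,0,0],
  [1,0,0,0.003,0,0,0],
  [1,0,0,0.002,0,0,0],
  [1,0,0,0,0,0,0],
])

```text
time_s: 4.32
tool_pos: [0.4934, 0.2504, 0.2466]
tool_rot: [-179.9, -0.0, 103.9]
force: [-13.0, -7.5, 36.9]
grip_width: 0.0008
```

```bash
python3 - <<'E'
from h import *
s=status.get_obs();print(s['tool_pos'],s['force'])
im,d=cams.read_camera('scene');P=cloud(cams.camera_params('scene'),d)
D=P[...,:2]-[.586,.274];U=D@[.97,.242];V=D@[-.242,.97];Z=P[...,2]
m=(abs(V)<.008)&(Z>.03)&(Z<.12)&(U>-.15)&(U<.13)
for a in np.arange(-.15,.13,.02):
    k=m&(U>=a)&(U<a+.02)
    if k.sum():print(a.round(2),np.percentile(Z[k],[10,50,90]).round(3),k.sum())
E
```

```text
[0.49338158 0.25040281 0.24660904] [-13.04268156  -7.54958364  36.8767403 ]
-0.15 [0.06  0.065 0.067] 12
-0.13 [0.058 0.064 0.067] 30
-0.11 [0.058 0.074 0.089] 44
-0.09 [0.061 0.079 0.108] 170
-0.07 [0.054 0.062 0.064] 61
-0.05 [0.053 0.06  0.062] 48
-0.03 [0.053 0.059 0.061] 49
-0.01 [0.054 0.058 0.06 ] 44
0.01 [0.057 0.059 0.061] 45
0.03 [0.038 0.05  0.056] 75
0.05 [0.035 0.042 0.047] 57
0.07 [0.037 0.044 0.053] 59
0.09 [0.036 0.048 0.055] 84
```

The handle is nearly level and against the stop (37 N reaction). Retreat straight up and look.

>>> jog_arm([
  [1,0,0.001,-0.01,0,0,0],
  [1,0,0,-0.02,0,0,0],
  [1,0,0,-0.035,0,0,0],
  [1,0,0,-0.035,0,0,0],
  [1,0,-0.02,-0.03,0,0,0],
  [1,0,-0.02,-0.03,0,0,0],
  [1,0,0,0,0,0,0],
  [1,0,0,0,0,0,0],
  [1,0,0,0,0,0,0],
  [1,0,0,0,0,0,0],
])

```text
time_s: 5.2
tool_pos: [0.4556, 0.2412, 0.3999]
tool_rot: [-179.8, 0.1, 104.0]
force: [-0.1, 0.6, 0.1]
grip_width: 0.0009
```

```bash
python3 - <<'E'
from h import *
s=status.get_obs();print(s['tool_pos'],s['force'])
im,d=cams.read_camera('scene');P=cloud(cams.camera_params('scene'),d)
cv2.imwrite('pics/s4.png',cv2.resize(im[80:300,120:520,::-1],None,fx=2,fy=2))
D=P[...,:2]-[.586,.274];U=D@[.97,.242];V=D@[-.242,.97];Z=P[...,2]
m=(abs(V)<.008)&(Z>.055)&(Z<.12)&(U>-.135)&(U<-.06);f=np.polyfit(U[m],Z[m],1);print('handle angle',-np.degrees(np.arctan(f[0])),np.median(Z[m]),U[m].min())
for o in outline_of('scene','test_bar')[:2]:print(o['conf'],o['box'],np.nanmedian(P[o['pixels']],0).round(3))
for o in outline_of('scene','empty_handle')[:3]:print(o['conf'],o['box'],np.nanmedian(P[o['pixels']],0).round(3))
E
```

```text
[0.45555834 0.24117026 0.39993453] [-0.05093392  0.64650513  0.11366586]
handle angle 2.5479340342911163 0.06428385188214569 -0.13492948835811705
0.93 [305.6, 223.2, 358.8, 261.1] [0.696 0.121 0.006]
0.7 [415.5, 225.0, 444.9, 277.7] [0.729 0.309 0.019]
0.77 [151.0, 132.1, 166.9, 205.6] [ 0.594 -0.235  0.122]
```

View pics/s4.png

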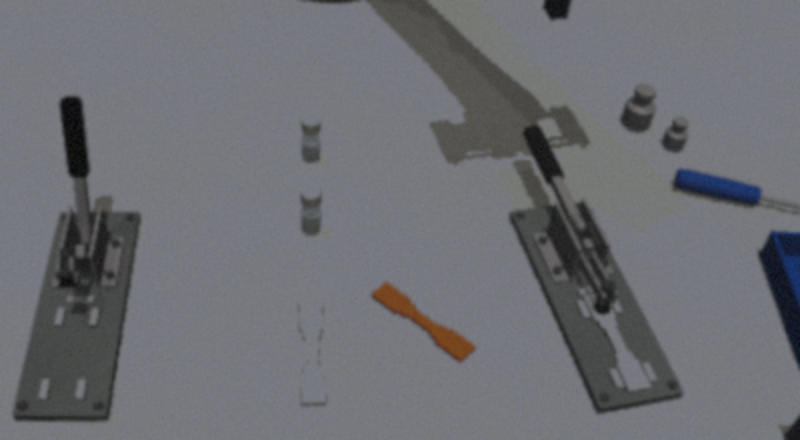

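The picture shows the loaded clamp shut (handle flat at (550,155), pad on the bar at (603,303)) and the bar in its nest. The empty clamp's handle is still up at (75,135). The handle's measured angle is 2.5° above level, and shut is 2.9°.

```bash
python3 -c "
from cell import env
print(env.sign_off())"
```

```text
the job is handed in; nothing more can be done
None
```

I shut the clamp on the fixture holding the white bar by pushing its handle down with the closed fingertips, then backed the arm away and handed the job in at about 5 s.

- **Clamp shut:** with the arm clear, the handle stayed at 2.5° above level; the stop is at 2.9° and the dead point at 11.5°.
- **Bar:** it lies in its nest with the pad on its end.
- **Empty fixture:** its handle still stands open where it was.
- **Forces:** the highest force I read was about 40 N at the wrist, with the fingertips pressing the handle against its stop. I only read it at the end of that move, so the peak may have been a little higher. It was back to zero after the retreat.

None of these checks failed. The one difference was in the bar's measured centre, which moved about 7 mm in x between the first and last readings. That is probably because the clamp arm now covers part of the bar, but I didn't check it separately.

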